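# Cull the chipped mount and set the holder's clamp cap

### The job

Take the one chipped resin mount (a slice of its side has broken off) out of the specimen holder and put it in the red reject tray. Then screw the holder's black knurled cap down, clockwise, until it bottoms out, and back it off a quarter turn so the good mounts can float. Finish while still gripping the cap there, leaving the three good mounts in their pockets and everything else on the bench where it is.

Things in the scene. Friction and masses are not known exactly. Their poses are not given: they have to be found in the camera images.
- holder: fixed aluminium plate 180 x 180 x 16 mm; origin at the centre of its underside on the table, z up. Four round pockets, 42 mm across, 8 mm deep, centred at x, y = +-48 mm in its frame. A spindle rises at its centre: foot of 52 mm diameter up to 24 mm above the table, shoulder of 36 mm diameter up to 52 mm, then the thread that carries the cap
- chipped: chipped mount: dark green cylinder, pale disc in its top, 40 mm diameter, 26 mm tall, about 40 g, a slice broken off leaving an upright flat 8 mm from its axis. Origin on the axis at the underside, z up; +x points at the flat, so the full 40 mm width is along y. Loose in one of the four pockets (underside 8 mm, top 34 mm above the table), its x within 0.2 rad of the holder's x
- good_a: a good resin mount: dark green full-round cylinder with a pale metal disc in its top, 40 mm diameter, 26 mm tall, 50 g; origin at the centre of its underside; loose in a pocket of the holder, to be left there
- good_b: a good resin mount: dark green full-round cylinder with a pale metal disc in its top, 40 mm diameter, 26 mm tall, 50 g; origin at the centre of its underside; loose in a pocket of the holder, to be left there
- good_c: a good resin mount: dark green full-round cylinder with a pale metal disc in its top, 40 mm diameter, 26 mm tall, 50 g; origin at the centre of its underside; loose in a pocket of the holder, to be left there
- cap (a joint): rotation of the cap on its thread, rad: 0 = bottomed out on the shoulder (hard stop), growing anticlockwise from above as it backs off; starts at 2.1 to 3.4, range 0 to 5.5; it cannot come off. Right-hand thread: clockwise from above screws it down. Rises 6 mm per turn, slight friction (0.06 N m), stays where it is left
- cap_grip (a point): centre of the black knurled round cap, 44 mm diameter, 26 mm tall, a white line on its top from near the centre to the edge along the point's x axis; the point is on the upright axis at half the cap's height, 65 mm above the table when bottomed out (cap then from 52 to 78 mm)
- tray: fixed red open reject tray, 120 x 120 x 25 mm outside, walls and floor 5 mm; origin at the centre of its underside on the table; it stands to the left or to the right of the holder
- slidebox: fixed closed blue slide box, 110 x 110 x 30 mm, on the other side of the holder from the tray; origin at the centre of its underside
- cleaner: loose small clear bottle with a blue cap, 38 mm diameter, 85 mm tall, upright; origin at the centre of its underside; leave alone
- phone: loose black phone lying flat, 75 x 155 x 9 mm; origin at the centre of its underside; leave alone
- eyepiece: loose black microscope eyepiece, 34 mm diameter, 62 mm tall, upright; origin at the centre of its underside; leave alone
- driver: loose red-handled screwdriver lying along its x axis, 200 mm long, handle 26 mm thick; origin under its middle; leave alone
Things that resemble listed ones, but are neither listed nor needed, are in the scene too. There is more than one size of the tray; the job needs the smaller.

How it is judged:
By the outcome, as a careful person would: the job done as asked, in the order asked, and still so for the second after the job is handed in, while the arm keeps its last pose, push and grip.
It also fails if it takes over 64 s, if anything falls off the work surface, if the arm or the gripper's body presses on something with over 40 N, if the wrist force passes 120 N, or if a joint passes its speed limit or range.

### The arm

A 6-joint arm with a two-finger parallel gripper is mounted at the origin on the work surface. World frame = base frame: x ahead of the robot, y to its left, z up, the work surface at z = 0. Lengths are in m, angles in rad, forces in N, time in s.
With the tool pointing down it reaches from about 0.35 to 0.775 m from the base axis. Payload 5.5 kg.
Tool frame: the origin (TCP) lies where the fingers leave the gripper's body, on its centre line; the fingertips stand env.tip_reach ahead of it and the grasp point (between the pads) lies 54 mm ahead of it (env.tip_reach is the distance from the TCP to the fingertips, in m); z points along the fingers, y is the line along which they close (so a half turn about z gives the same grasp; the last joint's range is limited). The gripper opens to 85 mm and grips with 20 to 120 N. Pads are 22 mm wide; open, the fingers measure 114 mm over their backs; the gripper's body (76 mm by 85 mm) begins 54 mm behind the grasp point. The pads swing forward as they close: fully open they stand 13 mm farther back than shut.
Start: joints at [1.12, 0.313, 0.046, 1.304, 0, 1.431], TCP at [0.176, 0.547, 0.304] pointing down, gripper open.
Joint ranges: [-2.76, 2.76], [-0.86, 1.69], [-1.03, 1.26], [-2.2, 2.34], [-1.47, 1.5], [-3.14, 3.14]. Speed limits (rad/s): [2.57, 2.57, 3.14, 3.14, 3.14, 3.14].

### API

Orientations are given as a unit quaternion [w, x, y, z].
In Python, from workcell import status, optics, hand_in, env gives the robot as it stands.
- The arm moves only by the shell command python3 -m handwheel 'ROWS' [FORCE]. ROWS is a JSON object whose one key "deltas" holds a list of rows, each a list of 5 numbers: the opening, from -1 (shut) to 1 (fully open), then the shift along the tool's x, y, z in units of 40 mm (1.0 is 40 mm), then the turn about the tool's z in units of 10 degrees (1.0 is 10 degrees). In form: {"deltas": [[jaw, x, y, z, roll], ...]}. A call has 1 to 20 rows; each row shifts and turns the commanded pose from where the row before left it, along the tool's axes as they then stand; what a row does not reach is not made up. A row lasts 1/8 s, in which the tool goes at most 62.5 mm and 10.7 degrees, less where a joint would pass 70% of its speed; a pose out of reach is approached as far as the arm can. A call is refused whole if a number of a shift passes 1 or a number of a turn 1, either way. A call with a gripper value outside its range is refused whole. The fingers move at their own pace and stop on an object; FORCE is the grip in N (left out, the last holds). Time passes only in rows, so rows that do not move let the fingers close. It gives the time, the measured TCP pose, the force, the opening and the grip force at its end, in the units of the state.
- status.get_state(): the state, without advancing time (a new reading comes with each control period).
- optics.read_camera(name): name is "side" or "top"; returns a dict with "frame" (420x560x3 uint8, red, green, blue), "depth" (420x560 float32, m along the optical axis (not along the pixel's ray), 0 where there is no reading), "vfov" (degrees; the focal length in pixels is half the picture's height over the tangent of half this angle, whatever the lens; pixels are square), "cx", "cy" (the principal point, pixels), "k1" (the pictures are not rectified: a ray, as slopes to the right and down, at radius r is drawn at 1 + k1 r^2 times it, then the intrinsics apply), "origin" and "attitude" of the camera in the world. Camera axes: x right, y down, z forward; pixel columns grow to the right and rows downward; lengths in m; the calibration is good to about 2 mm. A picture is of the moment at which its call begins.
- hand_in(): hands the job in; it is judged then, once.
The state is a dict: "clock": time; "joint_pos": joint angles; "qvel": joint speeds; "tau": joint torques, N m; "tcp_pos": TCP position; "orientation": TCP orientation; "wrist_force": force on the tool from outside, world axes, zero at the start; "ft_torque": the same for the moment, N m; "finger_gap": finger opening in m; "grip_force": force on a finger pad.
Only numpy, scipy, OpenCV 4.12 (cv2) and the standard library are available. Lean on these libraries where they do the work, as an engineer would, in place of code of your own. Each camera call takes 0.05 s, during which the arm holds its last target. There are 200 camera calls.

## Working session

There is one attempt and no reset: what is moved stays moved. The work goes in short steps, Python scripts to look and compute and a shell command to move; the robot and the scene stay as the last step left them, time stands still between calls to the robot, and variables do not carry over. Pictures are saved under pics/ and viewed, at most 10 in all, crops included, and the job is handed in when it is done.

```bash
mkdir -p pics; cat > h.py <<'E'
import numpy as np, cv2
from scipy.spatial.transform import Rotation as R
def rot(a):
    a=np.array(a,float)
    return a if a.shape==(3,3) else R.from_quat(a[[1,2,3,0]]).as_matrix()
def points(c):
    """world points for every pixel from depth"""
    K,d=cam(c); h,w=c["depth"].shape
    u,v=np.meshgrid(np.arange(w),np.arange(h))
    p=cv2.undistortPoints(np.stack([u,v],-1).reshape(-1,1,2).astype(float),K,d).reshape(h,w,2)
    z=c["depth"]; P=np.dstack([p[...,0]*z,p[...,1]*z,z])
    return P@rot(c["attitude"]).T+np.array(c["origin"])
def cam(c):
    f=c["frame"].shape[0]/2/np.tan(np.radians(c["vfov"])/2)
    return np.array([[f,0,c["cx"]],[0,f,c["cy"]],[0,0,1.]]),np.array([c["k1"],0,0,0,0.])
def onplane(c,uv,z):
    K,d=cam(c); p=cv2.undistortPoints(np.array(uv,float).reshape(-1,1,2),K,d,None,None,None).reshape(-1,2) if 0 else cv2.undistortPointsIter(np.array(uv,float).reshape(-1,1,2),K,d,None,None,(3,100,1e-10)).reshape(-1,2)
    r=np.c_[p,np.ones(len(p))]@rot(c["attitude"]).T; o=np.array(c["origin"])
    return o+r*((z-o[2])/r[:,2])[:,None]
E
python3 - <<'E'
from h import *
import pickle
from workcell import status,optics,env
print(status.get_state(),env.tip_reach)
for n in("side","top"):
    c=optics.read_camera(n); pickle.dump(c,open(n+".pkl","wb"))
    cv2.imwrite(f"pics/{n}0.png",c["frame"][...,::-1]); print({k:v for k,v in c.items() if k not in("frame","depth")})
E
```

```text
{'clock': 0.0, 'joint_pos': array([ 1.12038686e+00,  3.13972797e-01,  4.49728012e-02,  1.30360102e+00,
       -4.93475223e-06,  1.43117658e+00]), 'qvel': array([-0.00067253,  0.00105878,  0.00041224, -0.00118676,  0.00070379,
       -0.00070453]), 'tau': array([ 2.39140652e-03, -4.80620706e+01,  2.98535442e+01,  1.91245554e-02,
       -1.77289462e-04,  5.67350156e-06]), 'tcp_pos': array([0.17569298, 0.54709648, 0.30302193]), 'orientation': array([-2.59998680e-04,  1.54770147e-01,  9.87950093e-01, -8.64076544e-04]), 'wrist_force': array([0.65954163, 0.67982637, 1.011383  ]), 'ft_torque': array([ 0.05114701, -0.01193869, -0.04201116]), 'grip_force': 0.0, 'finger_gap': 0.08556367251264217} 0.0726
{'vfov': 53.29357253376173, 'cx': 278.29950577311865, 'cy': 206.46892881151678, 'k1': -0.05371039328226232, 'origin': array([ 0.1388539 , -1.09167279,  0.73257914]), 'attitude': array([-0.48641255,  0.84936476, -0.17579571,  0.10525301])}
{'vfov': 50.10941143324071, 'cx': 275.472087961709, 'cy': 205.29455770069853, 'k1': 0.02994928447882944, 'origin': array([ 0.43962946, -0.0988335 ,  1.14893478]), 'attitude': array([ 0.04629659, -0.69772466,  0.71395823, -0.03606354])}
```

View pics/top0.png

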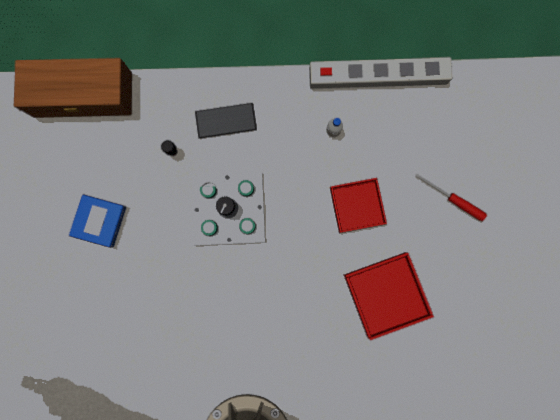

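View pics/side0.png

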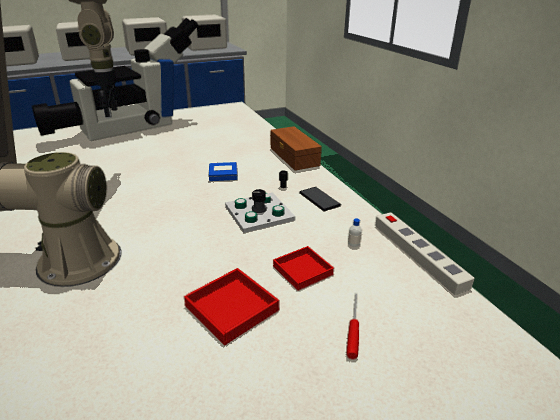

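Top view: holder about (229,209), cap (227,207), mounts near (208,190), (246,188), (209,228) and (247,226), small tray (358,205). The side view shows the same layout, with the small tray at (303,267). Next: a zoomed crop and the measurements.

```bash
cat > meas.py <<'E'
from h import *
import pickle
c=pickle.load(open("top.pkl","rb")); P=points(c); hsv=cv2.cvtColor(c["frame"],cv2.COLOR_RGB2HSV)
f=c["frame"].astype(int)
# mounts: tops by colour (green rim + pale disc filled)
x0,y0,x1,y1=185,165,275,255
g=((f[...,1]-f[...,0]>12)).astype(np.uint8); g[:y0]=0;g[y1:]=0;g[:,:x0]=0;g[:,x1:]=0
cs,_=cv2.findContours(g,cv2.RETR_EXTERNAL,cv2.CHAIN_APPROX_NONE)
for k in cs:
    a=cv2.contourArea(k)
    if a<60: continue
    (u,v),r=cv2.minEnclosingCircle(k); print("mount",round(u,1),round(v,1),round(r,1),a,onplane(c,[[u,v]],.034)[0].round(4))
b=((f.max(2)<45)).astype(np.uint8); b[:y0]=0;b[y1:]=0;b[:,:x0]=0;b[:,x1:]=0
for k in cv2.findContours(b,cv2.RETR_EXTERNAL,cv2.CHAIN_APPROX_NONE)[0]:
    a=cv2.contourArea(k)
    if a>3:
        m=cv2.moments(k);uv=[m["m10"]/a,m["m01"]/a];print("black",np.round(uv,1),a,onplane(c,[uv],.016)[0].round(4),onplane(c,[uv],.08)[0].round(4))
r=((f[...,0]>100)&(f[...,1]<60)).astype(np.uint8)
for k in cv2.findContours(r,cv2.RETR_EXTERNAL,cv2.CHAIN_APPROX_NONE)[0]:
    if cv2.contourArea(k)>800:
        q=cv2.boxPoints(cv2.minAreaRect(k)); w=onplane(c,q,.02); print("tray",w.mean(0).round(4),np.linalg.norm(w[0]-w[1]).round(4),w[:,:2].round(3).tolist())
# heights
z=P[...,2]; sel=np.zeros(z.shape,bool); sel[y0:y1,x0:x1]=1
for lo,hi in((.028,.04),(.055,.11)):
    s=sel&(z>lo)&(z<hi); n,l,st,ce=cv2.connectedComponentsWithStats(s.astype(np.uint8))
    for i in range(1,n):
        if st[i,4]>30:
            p=P[l==i]; print("depth",lo,ce[i].round(1),st[i,4],p.mean(0).round(4),np.median(p[:,2]).round(4),(p.min(0)/2+p.max(0)/2).round(4),np.ptp(p,0).round(4))
# holder plate
s=sel&(z>.01)&(z<.022); k=np.argwhere(s)[:,::-1].astype(np.float32)
rr=cv2.minAreaRect(P[s][:,:2].astype(np.float32)); print("plate",rr)
cv2.imwrite("pics/crop.png",cv2.resize(c["frame"][y0:y1,x0:x1,::-1],None,fx=6.5,fy=6.5,interpolation=cv2.INTER_CUBIC))
s=pickle.load(open("side.pkl","rb")); cv2.imwrite("pics/crops.png",cv2.resize(s["frame"][180:240,215:305,::-1],None,fx=8,fy=8,interpolation=cv2.INTER_CUBIC))
E
python3 meas.py
```

```text
mount 208.3 227.3 8.2 187.0 [0.5192 0.0843 0.034 ]
mount 246.9 225.4 8.3 189.0 [ 0.5216 -0.0119  0.034 ]
mount 207.2 190.0 8.3 62.0 [0.6131 0.0865 0.034 ]
mount 245.3 187.4 8.1 185.0 [ 0.6174 -0.0094  0.034 ]
black [229.2 206.6] 159.0 [0.5719 0.0338 0.016 ] [0.5645 0.0263 0.08  ]
black [214.2 194. ] 3.5 [0.6053 0.0717 0.016 ] [0.596 0.062 0.08 ]
tray [ 0.3428 -0.3573  0.02  ] 0.1685 [[0.394, -0.252], [0.449, -0.411], [0.291, -0.461], [0.237, -0.305]]
tray [ 0.5685 -0.2928  0.02  ] 0.1203 [[0.617, -0.224], [0.638, -0.343], [0.52, -0.36], [0.499, -0.243]]
depth 0.028 [245.4 187.7] 197 [ 0.6167 -0.0095  0.0336] 0.0337 [ 0.6172 -0.0099  0.0333] [0.0389 0.0381 0.0105]
depth 0.028 [207.5 191.2] 150 [0.6102 0.0859 0.0338] 0.0338 [0.6092 0.0859 0.0342] [0.0283 0.0379 0.0115]
depth 0.028 [246.8 225.7] 197 [ 0.521  -0.0118  0.0339] 0.034 [ 0.5216 -0.011   0.034 ] [0.0378 0.0376 0.0115]
depth 0.028 [208.4 227.4] 200 [0.5191 0.084  0.0339] 0.0339 [0.5187 0.0838 0.034 ] [0.0376 0.0379 0.01  ]
depth 0.055 [225.1 205.7] 286 [0.567  0.0363 0.0791] 0.08 [0.5685 0.0366 0.0709] [0.0449 0.0434 0.0301]
plate ((0.5684489607810974, 0.037638790905475616), (0.18035513162612915, 0.18029098212718964), 1.2635102272033691)
```

View pics/crop.png

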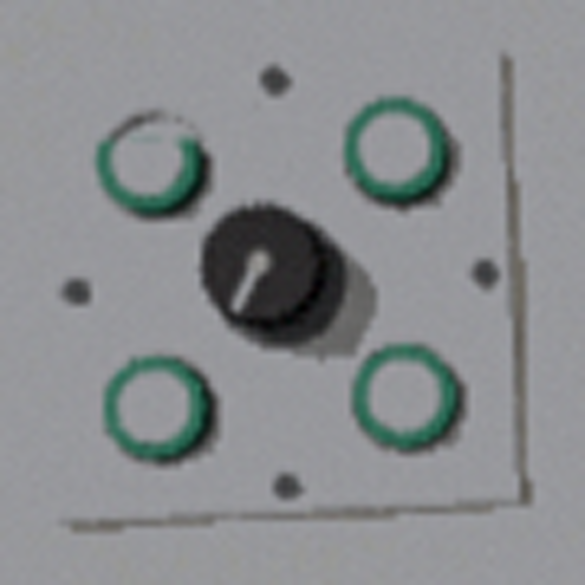

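View pics/crops.png

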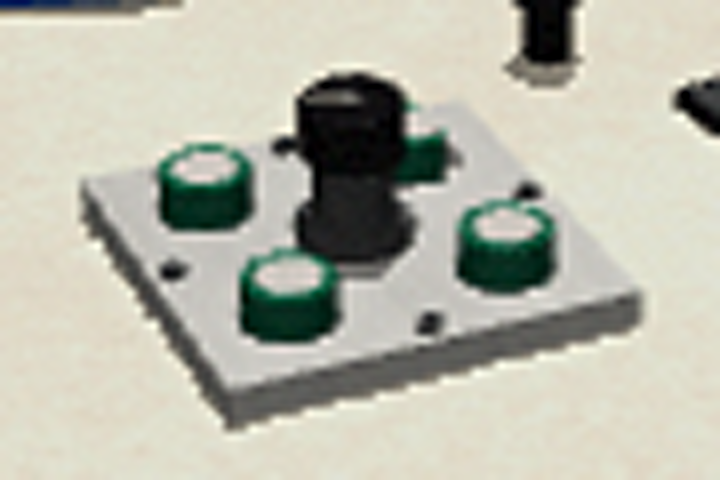

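The crop shows the chipped mount at top left (155,165), its flat facing up the picture (world +x). The white line runs from (262,262) to (237,308), which puts the cap at about 2.62 rad. Pocket centre ≈ (0.6148, 0.0862), holder yaw ≈ 1.4°, holder centre ≈ (0.568, 0.037).

```bash
cat > go.py <<'E'
import sys; from h import *
from workcell import status
s=status.get_state(); M=rot(s["orientation"]); t=[float(a) for a in sys.argv[1:]]
d=np.array(t[:3])-s["tcp_pos"]; yaw=np.degrees(np.arctan2(M[1,1],M[0,1]))
print("t",round(s["clock"],2),"pos",s["tcp_pos"].round(4),"yaw_y",yaw.round(2),"F",s["wrist_force"].round(1),"Tz",s["ft_torque"].round(2),"gap",s["finger_gap"].round(4),"grip",round(s["grip_force"],1),"j6",s["joint_pos"][5].round(2))
print("units to target x,y,z:",(M.T@d/.04).round(3),"roll:",round(-(t[3]-yaw)/10,3))
E
python3 -m handwheel '{"deltas": [[1,0,0,0,-0.96],[1,0,0,0,-0.96],[1,-0.89,-0.98,0,0],[1,-0.89,-0.98,0,0],[1,-0.89,-0.98,0,0],[1,-0.89,-0.98,0,0],[1,-0.89,-0.98,0,0],[1,-0.89,-0.98,0,0],[1,-0.89,-0.98,0,0],[1,-0.89,-0.98,0,0],[1,-0.89,-0.98,0,0],[1,-0.89,-0.98,0,0],[1,-0.89,-0.98,0,0],[1,-0.89,-0.98,0,0],[1,0,0,0,0],[1,0,0,0,0]]}' 40; python3 go.py .6148 .0862 .13 91.4
```

```text
clock: 2.1
tcp_pos: [0.6139, 0.0876, 0.3032]
orientation: [-0.001, -0.012, 1.0, 0.0]
wrist_force: [0.2, 0.3, 0.1]
finger_gap: 0.0857
grip_force: 0.0Traceback (most recent call last):
  File "go.py", line 5, in <module>
    print("t",round(s["clock"],2),"pos",s["tcp_pos"].round(4),"yaw_y",yaw.round(2),"F",s["wrist_force"].round(1),"Tz",s["ft_torque"].round(2),"gap",s["finger_gap"].round(4),"grip",round(s["grip_force"],1),"j6",s["joint_pos"][5].round(2))
                                                                                                                                                    ^^^^^^^^^^^^^^^^^^^^^
AttributeError: 'float' object has no attribute 'round'
```

```bash
sed -i 's/s\["finger_gap"\].round(4)/round(float(s["finger_gap"]),4)/' go.py
python3 -m handwheel '{"deltas": [[1,-0.02,-0.035,0.8,0],[1,0,0,0.9,0],[1,0,0,0.9,0],[1,0,0,0.9,0],[1,0,0,0.8,0],[1,0,0,0.5,0],[1,0,0,0.32,0],[1,0,0,0.16,0],[1,0,0,0,0],[1,0,0,0,0]]}'; python3 go.py .6148 .0862 .092 91.4
```

```text
clock: 3.35
tcp_pos: [0.6158, 0.0863, 0.0936]
orientation: [0.001, -0.012, 1.0, 0.0]
wrist_force: [0.4, 0.6, -0.0]
finger_gap: 0.0852
grip_force: 0.0
t 3.35 pos [0.6158 0.0863 0.0936] yaw_y 91.4 F [ 0.4  0.6 -0. ] Tz [-0.06  0.04 -0.04] gap 0.0852 grip 0.0 j6 -0.01
units to target x,y,z: [ 0.024 -0.003  0.041] roll: 0.0
```

```bash
python3 -m handwheel '{"deltas": [[0.2,0.02,0,0.03,0],[0,0,0,0,0],[-0.2,0,0,0,0],[-0.4,0,0,0,0],[-0.6,0,0,0,0],[-0.6,0,0,0,0],[-0.6,0,0,0,0],[-0.6,0,0,0,0]]}' 40; python3 go.py .6148 .0862 .092 91.4
python3 - <<'E'
from h import *
from workcell import optics
c=optics.read_camera("side"); cv2.imwrite("pics/g1.png",cv2.resize(c["frame"][130:240,205:315,::-1],None,fx=5,fy=5,interpolation=cv2.INTER_CUBIC))
E
```

```text
clock: 4.35
tcp_pos: [0.6147, 0.0862, 0.092]
orientation: [0.0, -0.012, 1.0, 0.0]
wrist_force: [-0.3, -0.5, 5.8]
finger_gap: 0.0384
grip_force: 40.7
t 4.35 pos [0.6147 0.0862 0.092 ] yaw_y 91.39 F [-0.3 -0.5  5.8] Tz [0.02 0.08 0.03] gap 0.0384 grip 40.7 j6 -0.01
units to target x,y,z: [-0.002 -0.001 -0.001] roll: -0.001
```

View pics/g1.png

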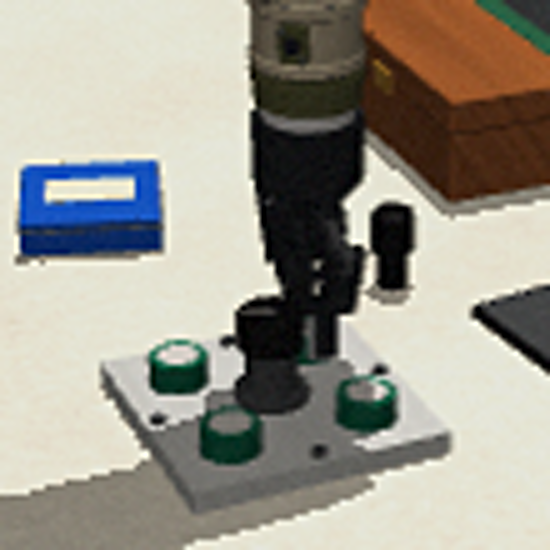

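The gripper holds the chipped mount (gap 38 mm). The crop shows the fingers on it at (320,335), with the three good mounts and the cap undisturbed. Lifting next and moving to the tray.

```bash
python3 -m handwheel '{"deltas": [[-0.6,0,0,-0.2,0],[-0.6,0,0,-0.4,0],[-0.6,0,0,-0.6,0],[-0.6,0,0,-0.7,0],[-0.6,0,0,-0.6,0],[-0.6,0.07,-0.5,0,0],[-0.6,0.15,-0.95,0,0],[-0.6,0.15,-1,0,0],[-0.6,0.15,-1,0,0],[-0.6,0.15,-1,0,0],[-0.6,0.15,-1,0,0],[-0.6,0.15,-1,0,0],[-0.6,0.15,-1,0,0],[-0.6,0.15,-1,0,0],[-0.6,0.1,-0.7,0,0],[-0.6,0,-0.3,0,0],[-0.6,0,0,0,0],[-0.6,0,0,0,0]]}'; python3 go.py .5685 -.2928 .0905 91.4
```

```text
clock: 6.65
tcp_pos: [0.5686, -0.292, 0.1912]
orientation: [-0.0, -0.013, 1.0, 0.0]
wrist_force: [-0.3, 0.6, -0.7]
finger_gap: 0.0385
grip_force: 40.5
t 6.65 pos [ 0.5686 -0.292   0.1912] yaw_y 91.44 F [-0.3  0.6 -0.7] Tz [-0.02 -0.04 -0.  ] gap 0.0385 grip 40.5 j6 -0.63
units to target x,y,z: [ 2.000e-03 -2.300e-02  2.516e+00] roll: 0.004
```

```bash
python3 -m handwheel '{"deltas": [[-0.6,0,-0.02,0.5,0],[-0.6,0,0,0.7,0],[-0.6,0,0,0.6,0],[-0.6,0,0,0.4,0],[-0.6,0,0,0.2,0],[-0.6,0,0,0.1,0],[-0.6,0,0,0.03,0],[-0.6,0,0,0,0],[-0.6,0,0,0,0]]}'; python3 go.py .5685 -.2928 .089 91.4
```

```text
clock: 7.78
tcp_pos: [0.5691, -0.2941, 0.0909]
orientation: [0.0, -0.012, 1.0, -0.0]
wrist_force: [0.2, -0.5, -0.4]
finger_gap: 0.0385
grip_force: 40.5
t 7.78 pos [ 0.5691 -0.2941  0.0909] yaw_y 91.39 F [ 0.2 -0.5 -0.4] Tz [ 0.    0.03 -0.02] gap 0.0385 grip 40.5 j6 -0.63
units to target x,y,z: [0.014 0.032 0.046] roll: -0.001
```

```bash
python3 -m handwheel '{"deltas": [[-0.6,0,0,0.03,0],[-0.6,0,0,0.01,0],[0.25,0,0,0,0],[0.25,0,0,0,0],[0.25,0,0,0,0],[0.25,0,0,0,0],[0.25,0,0,-0.2,0],[0.25,0,0,-0.5,0],[0.25,0,0,-0.8,0],[0.25,0,0,-0.8,0],[0.6,0,0,-0.5,0],[1,0,0,0,0]]}'; python3 go.py .568 .037 .122 91.4
python3 - <<'E'
from h import *
from workcell import optics
c=optics.read_camera("side"); cv2.imwrite("pics/g2.png",cv2.resize(c["frame"][190:300,230:340,::-1],None,fx=4,fy=4,interpolation=cv2.INTER_CUBIC))
E
```

```text
clock: 9.28
tcp_pos: [0.5699, -0.2945, 0.2033]
orientation: [0.002, -0.012, 1.0, -0.001]
wrist_force: [0.2, 0.1, -0.4]
finger_gap: 0.084
grip_force: 0.0
t 9.28 pos [ 0.5699 -0.2945  0.2033] yaw_y 91.39 F [ 0.2  0.1 -0.4] Tz [ 0.04 -0.04  0.07] gap 0.084 grip 0.0 j6 -0.63
units to target x,y,z: [-0.147  8.292  2.01 ] roll: -0.001
```

View pics/g2.png

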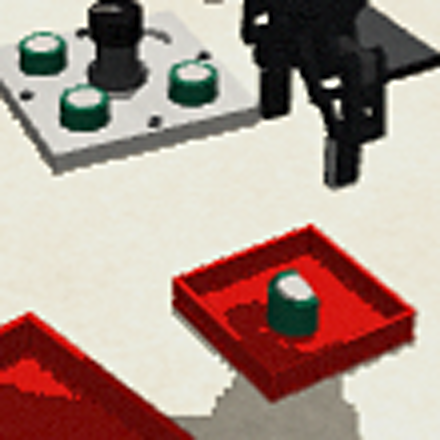

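Upright in the small tray at (293,305); the chipped top edge is visible and nothing else has moved. Now the cap: move over it and pre-roll the wrist to leave range.

```bash
python3 -m handwheel '{"deltas": [[1,-0.05,0.6,0,0],[1,-0.05,1,0,0],[1,-0.05,1,0,0],[1,0,1,0,0],[1,0,1,0,0],[1,0,1,0,0],[1,0,1,0,0],[1,0,1,0,0],[1,0,0.69,0,0],[1,0,0,0,-1],[1,0,0,0,-1],[1,0,0,0,-1],[1,0,0,0,-1],[1,0,0,0,-1],[1,0,0,0,-1],[1,0,0,0,-1],[1,0,0,0,-1],[1,0,0,0,0]]}'; python3 go.py .568 .037 .122 171.4
python3 - <<'E'
from h import *
from workcell import optics
c=optics.read_camera("top"); P=points(c)
# z and axis refinement from the first picture: plate centre from the mounts and the cap top
import pickle
c=pickle.load(open("top.pkl","rb")); P=points(c); z=P[...,2]
s=np.zeros(z.shape,bool); s[165:255,185:275]=1; s&=(z>.077)&(z<.09)
p=P[s]; print("cap top",p.mean(0),np.median(p[:,2]),cv2.minEnclosingCircle(p[:,:2].astype(np.float32)))
E
```

```text
clock: 11.58
tcp_pos: [0.5656, 0.0388, 0.1995]
orientation: [-0.001, -0.652, 0.759, 0.001]
wrist_force: [-0.4, 0.9, 0.3]
finger_gap: 0.0851
grip_force: 0.0
t 11.57 pos [0.5656 0.0388 0.1995] yaw_y 171.33 F [-0.4  0.9  0.3] Tz [ 0.03 -0.02  0.  ] gap 0.0851 grip 0.0 j6 -1.49
units to target x,y,z: [ 0.036 -0.072  1.938] roll: -0.007
cap top [0.56742044 0.03723959 0.08042998] 0.08033898234913428 ((0.5679217576980591, 0.03721967712044716), 0.02263755165040493)
```

```bash
python3 -m handwheel '{"deltas": [[1,0.03,-0.07,0.5,0],[1,0,0,0.7,0],[1,0,0,0.5,0],[1,0,0,0.25,0],[1,0,0,0,0],[1,0,0,0,0]]}'; python3 go.py .5677 .0372 .121 171.4
```

```text
clock: 12.38
tcp_pos: [0.5699, 0.0363, 0.1235]
orientation: [0.0, -0.652, 0.758, -0.0]
wrist_force: [-0.1, -0.2, 0.3]
finger_gap: 0.0853
grip_force: 0.0
t 12.38 pos [0.5699 0.0363 0.1235] yaw_y 171.36 F [-0.1 -0.2  0.3] Tz [0.   0.04 0.  ] gap 0.0853 grip 0.0 j6 -1.5
units to target x,y,z: [-0.015  0.057  0.062] roll: -0.004
```

```bash
python3 -m handwheel '{"deltas": [[0.6,-0.015,0.055,0.05,0],[0.3,0,0,0,0],[0.1,0,0,0,0],[-0.1,0,0,0,0],[-0.4,0,0,0,0],[-0.4,0,0,0,0],[-0.4,0,0,0,0],[-0.4,0,0,0,0]]}' 50; python3 go.py .5677 .0372 .121 171.4
```

```text
clock: 13.38
tcp_pos: [0.5672, 0.0372, 0.1211]
orientation: [0.0, -0.652, 0.758, 0.0]
wrist_force: [-2.5, 0.5, 5.0]
finger_gap: 0.0431
grip_force: 50.2
t 13.38 pos [0.5672 0.0372 0.1211] yaw_y 171.39 F [-2.5  0.5  5. ] Tz [0.08 0.55 0.02] gap 0.0431 grip 50.2 j6 -1.5
units to target x,y,z: [-0.003 -0.013  0.004] roll: -0.001
```

```bash
python3 -m handwheel '{"deltas": [[-0.4,0,0,0.004,0.6],[-0.4,0,0,0.004,0.9],[-0.4,0,0,0.004,0.9],[-0.4,0,0,0.004,0.9],[-0.4,0,0,0.004,0.9],[-0.4,0,0,0.004,0.9],[-0.4,0,0,0.004,0.9],[-0.4,0,0,0.004,0.9],[-0.4,0,0,0.004,0.9],[-0.4,0,0,0.004,0.9],[-0.4,0,0,0.004,0.9],[-0.4,0,0,0.004,0.9],[-0.4,0,0,0.004,0.9],[-0.4,0,0,0.004,0.9],[-0.4,0,0,0.004,0.9],[-0.4,0,0,0,0],[-0.4,0,0,0,0]]}'; python3 go.py .5677 .0372 .1185 21.4
```

```text
clock: 15.5
tcp_pos: [0.5667, 0.0387, 0.1189]
orientation: [-0.001, 0.427, 0.904, 0.001]
wrist_force: [-4.2, 5.9, 7.2]
finger_gap: 0.0429
grip_force: 50.2
t 15.5 pos [0.5667 0.0387 0.1189] yaw_y 39.46 F [-4.2  5.9  7.2] Tz [ 1.12  0.71 -0.05] gap 0.0429 grip 50.2 j6 0.81
units to target x,y,z: [-0.044 -0.005  0.01 ] roll: 1.806
```

```bash
python3 -m handwheel '{"deltas": [[-0.4,0,0,0.002,0.4],[-0.4,0,0,0.002,0.4],[-0.4,0,0,0.002,0.4],[-0.4,0,0,0,0],[-0.4,0,0,0,0]]}'; python3 go.py .5677 .0372 .1185 21.4
python3 -m handwheel '{"deltas": [[-0.4,0,0,0,0.3],[-0.4,0,0,0,0],[-0.4,0,0,0,0]]}' >/dev/null; python3 go.py .5677 .0372 .1185 21.4
python3 -m handwheel '{"deltas": [[-0.4,0,0,0,0.3],[-0.4,0,0,0,0],[-0.4,0,0,0,0]]}'>/dev/null; python3 go.py .5677 .0372 .1185 21.4
```

```text
clock: 16.12
tcp_pos: [0.5669, 0.0388, 0.1187]
orientation: [-0.001, 0.519, 0.855, 0.002]
wrist_force: [-3.6, 6.4, 8.1]
finger_gap: 0.0433
grip_force: 50.2
t 16.12 pos [0.5669 0.0388 0.1187] yaw_y 27.46 F [-3.6  6.4  8.1] Tz [ 1.15  0.7  -0.13] gap 0.0433 grip 50.2 j6 1.02
units to target x,y,z: [-0.045 -0.     0.004] roll: 0.606
t 16.5 pos [0.5669 0.0388 0.1186] yaw_y 24.46 F [-3.5  5.9  6.8] Tz [ 1.19  0.66 -0.09] gap 0.0428 grip 50.2 j6 1.07
units to target x,y,z: [-0.045  0.001  0.003] roll: 0.306
t 16.88 pos [0.567  0.0388 0.1186] yaw_y 21.47 F [-2.8  6.8  7. ] Tz [ 1.18  0.65 -0.09] gap 0.0429 grip 50.2 j6 1.12
units to target x,y,z: [-0.045  0.002  0.002] roll: 0.007
```

```bash
for i in 1 ; do python3 -m handwheel '{"deltas": [[-0.4,0,0,0,0.3],[-0.4,0,0,0,0],[-0.4,0,0,0,0]]}'>/dev/null; python3 go.py .5677 .0372 .1185 21.4
python3 -m handwheel '{"deltas": [[-0.4,0,0,0,0.3],[-0.4,0,0,0,0],[-0.4,0,0,0,0]]}'>/dev/null; python3 go.py .5677 .0372 .1185 21.4
python3 -m handwheel '{"deltas": [[-0.4,0,0,0,0.3],[-0.4,0,0,0,0],[-0.4,0,0,0,0]]}'>/dev/null; python3 go.py .5677 .0372 .1185 21.4;done
```

```text
t 17.25 pos [0.567  0.0389 0.1186] yaw_y 18.54 F [-3.3  6.8  5.9] Tz [1.15 0.6  0.39] gap 0.0424 grip 50.2 j6 1.17
units to target x,y,z: [-0.045  0.003  0.002] roll: -0.286
t 17.62 pos [0.5671 0.0389 0.1186] yaw_y 15.67 F [-2.7  6.1  6. ] Tz [1.03 0.54 1.46] gap 0.0427 grip 50.1 j6 1.22
units to target x,y,z: [-0.046  0.004  0.002] roll: -0.573
t 18.0 pos [0.5673 0.0381 0.1186] yaw_y 12.65 F [-1.7  2.4  6.2] Tz [0.38 0.43 1.56] gap 0.0427 grip 50.1 j6 1.28
units to target x,y,z: [-0.023  0.005  0.002] roll: -0.875
```

Bottomed out: Tz rose to 1.5 Nm, with contact at yaw ≈ 19.8°, some pad slip, and a zero-torque stop at yaw ≈ 17.0°. Backing off to yaw ≈ 107.2°.

```bash
python3 -m handwheel '{"deltas": [[-0.4,0,0,0,-0.45],[-0.4,0,0,-0.004,-0.9],[-0.4,0,0,-0.004,-0.9],[-0.4,0,0,-0.004,-0.9],[-0.4,0,0,-0.004,-0.9],[-0.4,0,0,-0.004,-0.9],[-0.4,0,0,-0.004,-0.9],[-0.4,0,0,-0.004,-0.9],[-0.4,0,0,-0.004,-0.9],[-0.4,0,0,-0.004,-0.9],[-0.4,0,0,-0.004,-0.9],[-0.4,0,0,0,0],[-0.4,0,0,0,0],[-0.4,0,0,0,0]]}'>/dev/null; python3 go.py .5677 .0372 .120 107.2
python3 - <<'E'
from h import *
from workcell import optics
a=cv2.resize(optics.read_camera("top")["frame"][165:255,185:275,::-1],(400,400),interpolation=cv2.INTER_CUBIC)
b=cv2.resize(optics.read_camera("side")["frame"][180:240,225:285,::-1],(400,400),interpolation=cv2.INTER_CUBIC)
cv2.imwrite("pics/g3.png",np.hstack([a,b]))
E
```

```text
t 19.75 pos [0.5673 0.038  0.1201] yaw_y 106.94 F [-2.2  4.9  4.4] Tz [0.65 0.35 0.07] gap 0.0428 grip 50.2 j6 -0.37
units to target x,y,z: [-0.002 -0.022  0.003] roll: -0.026
```

View pics/g3.png

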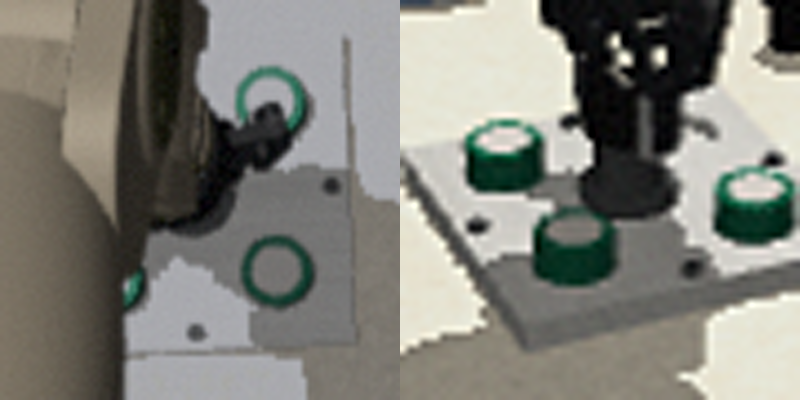

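The view shows the cap gripped, with its white line hidden by the gripper, and the good mounts seated. Since the pads slipped at the stop, I'll touch the stop again lightly to find zero without slipping.

```bash
python3 -m handwheel '{"deltas": [[-0.4,0,0,0.004,0.85],[-0.4,0,0,0.004,0.85],[-0.4,0,0,0.004,0.85],[-0.4,0,0,0.004,0.85],[-0.4,0,0,0.004,0.85],[-0.4,0,0,0.004,0.85],[-0.4,0,0,0.004,0.85],[-0.4,0,0,0.004,0.85],[-0.4,0,0,0.004,0.85],[-0.4,0,0,0.004,0.85],[-0.4,0,0,0,0],[-0.4,0,0,0,0]]}'>/dev/null; python3 go.py .5677 .0372 .1185 17
python3 -m handwheel '{"deltas": [[-0.4,0,0,0,0.2],[-0.4,0,0,0,0],[-0.4,0,0,0,0]]}'>/dev/null; python3 go.py .5677 .0372 .1185 17
python3 -m handwheel '{"deltas": [[-0.4,0,0,0,0.2],[-0.4,0,0,0,0],[-0.4,0,0,0,0]]}'>/dev/null; python3 go.py .5677 .0372 .1185 17
python3 -m handwheel '{"deltas": [[-0.4,0,0,0,0.1],[-0.4,0,0,0,0],[-0.4,0,0,0,0]]}'>/dev/null; python3 go.py .5677 .0372 .1185 17
python3 -m handwheel '{"deltas": [[-0.4,0,0,0,0.1],[-0.4,0,0,0,0],[-0.4,0,0,0,0]]}'>/dev/null; python3 go.py .5677 .0372 .1185 17
```

```text
t 21.35 pos [0.5673 0.038  0.1187] yaw_y 21.92 F [-3.   3.3  6.7] Tz [ 0.67  0.45 -0.03] gap 0.0428 grip 50.3 j6 1.11
units to target x,y,z: [-0.022  0.002  0.004] roll: 0.492
t 21.73 pos [0.5673 0.038  0.1187] yaw_y 19.93 F [-3.   4.4  6.6] Tz [ 0.56  0.48 -0.03] gap 0.043 grip 50.3 j6 1.15
units to target x,y,z: [-0.022  0.002  0.004] roll: 0.293
t 22.1 pos [0.5673 0.038  0.1186] yaw_y 17.93 F [-1.9  4.6  6.5] Tz [ 0.59  0.47 -0.05] gap 0.0432 grip 50.3 j6 1.18
units to target x,y,z: [-0.022  0.003  0.003] roll: 0.093
t 22.48 pos [0.5673 0.038  0.1186] yaw_y 16.94 F [-2.   3.9  5.9] Tz [0.55 0.47 0.07] gap 0.0426 grip 50.3 j6 1.2
units to target x,y,z: [-0.022  0.003  0.003] roll: -0.006
t 22.85 pos [0.5673 0.038  0.1186] yaw_y 15.99 F [-2.4  3.8  5.4] Tz [0.5  0.47 0.37] gap 0.0427 grip 50.3 j6 1.22
units to target x,y,z: [-0.022  0.004  0.002] roll: -0.101
```

Contact is confirmed at yaw ≈ 17.1°. Final back-off to yaw ≈ 107.1° (−9.12 units).

```bash
python3 -m handwheel '{"deltas": [[-0.4,0,0,0,-0.52],[-0.4,0,0,-0.004,-0.9],[-0.4,0,0,-0.004,-0.9],[-0.4,0,0,-0.004,-0.9],[-0.4,0,0,-0.004,-0.9],[-0.4,0,0,-0.004,-0.9],[-0.4,0,0,-0.004,-0.9],[-0.4,0,0,-0.004,-0.9],[-0.4,0,0,-0.004,-0.9],[-0.4,0,0,-0.004,-0.8],[-0.4,0,0,-0.004,-0.6],[-0.4,0,0,0,0],[-0.4,0,0,0,0],[-0.4,0,0,0,0]]}'>/dev/null; python3 go.py .5677 .0372 .120 107.1
```

```text
t 24.6 pos [0.5673 0.038  0.1201] yaw_y 107.14 F [-1.9  3.   5.1] Tz [0.63 0.35 0.03] gap 0.043 grip 50.3 j6 -0.37
units to target x,y,z: [-0.003 -0.022  0.003] roll: 0.004
```

```bash
python3 -c "
from workcell import hand_in; print(hand_in())"
```

```text
the job is handed in; nothing more can be done
None
```

The chipped mount is in the small red tray, and the cap was screwed down to its stop, backed off 90° by wrist angle (its white line was hidden), and is still gripped; the good mounts were seated when last seen, and the job was handed in at about 24.6 s.

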